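# Spring ring test: set the stop blade, press the flask down and hold

### The job

Set up the spring test: take the red stop blade from its black stand and slide it nose first along the orange channel of the rig, under the blue sprung ring, until it is fully home against the end stop, and let go of it. Then set the round green flask upright in the ring and press it down until the ring sits firmly on the blade, and finish while still holding the flask pressed down like that; do not let go. Leave the tube, tape roll, black case and blue tray where they are.

Things in the scene. Friction and masses are not known exactly. Their poses are not given: they have to be found in the camera images.
- rig: Spring test rig, fixed. Origin on the table top under the ring's axis, z up. Dark steel base 110 (x) by 175 (y) by 10 mm, from y = -115 to +60 mm. Sprung legs at (x, y) = (-43, 0), (43, 0), (0, 43) mm. The ring (80 mm wide) overhangs the blade's path from y = -40 mm inward, so the blade is put down in the channel with its nose outside the ring and slid along the rig's +y.
- channel_end (a point): Foot of the orange end stop's face, on the channel floor at rig (0, -22, 10) mm; axes as the rig. The channel runs out from here along -y: two orange walls at rig y = -104 to -48, 12 mm apart, straight to 19 mm and then flared to 26 mm above the table; outer end open. The blade's nose stops here; the stop's top is 24 mm above the table.
- ring_top (a point): Centre of the top face of the blue sprung ring (outside diameter 80, hole 52, 10 mm thick), on the rig's vertical axis; 70 mm above the table when up, ring underside then 60 mm. It moves down with the ring.
- ring (a joint): How far the ring is pressed down, in m: 0 up, 0.024 bottomed. Spring: about 4 N to start it, 9 N at 0.014, where its underside meets the top of a blade standing in the channel (36 mm tall on the 10 mm floor) and stops hard. Pressing on to about 14 N in all seats it firmly; a push that stops at first touch may leave the blade unloaded.
- blade_grip (a point): Middle of the grip tab of the loose red stop blade, an L-shaped plate 8 mm thick (x), 100 long (y), about 60 g, nose to +y, z up. 36 mm tall; at the tail a tab 30 mm long rises to 70. This point is 52 mm above the lower edge, 85 behind the nose tip, 15 from the tail. Fully home it is at rig (0, -107, 62) mm. At the start it stands on edge in its stand, tab up.
- stand: Black slotted parking stand, fixed: 70 (x) by 80 (y) by 24 mm high, origin under its centre, z up. Its slot (11 mm wide, floor 6 mm above the table, along its y) carries the blade at the start with the same heading; the blade overhangs both ends by 10 mm.
- flask_center (a point): Axis point 60 mm above the flat foot of the round green flask; z up its axis. 120 mm tall, about 0.12 kg, loose, standing. Ball body 70 mm wide (centre 31 mm above the foot), foot 32 mm wide, straight neck 26 mm wide from 64 to 114 mm, then a white lip 32 mm wide. Sitting in the ring its foot is 8 mm below the ring's top face, this point 52 mm above it.
- tube: Bystander: grey printed tube with flanged ends, 38 mm diameter, 90 mm tall, standing; origin under its centre.
- tape: Bystander: tape roll lying flat, 64 mm diameter, 20 mm high; origin under its centre.
- case: Bystander: black case 60 (x) by 150 (y) by 22 mm; origin under its centre.
- tray: Bystander: blue compartment tray 110 (x) by 160 (y) by 25 mm; origin under its centre.
Things that resemble listed ones, but are neither listed nor needed, are in the scene too. Of the things like the rig, leave any that is purple; of the rest the smaller one is meant.

How it is judged:
On the way:
1. the blade is fully home in the channel and let go (y of blade_grip in the frame of rig above -0.113 m and x of blade_grip in the frame of rig between -0.005 and 0.005 m and z of blade_grip in the frame of rig below 0.065 m and angle between blade_grip's own z axis and vertical below 0.15 rad and angle between the y axis of blade_grip and the y axis of rig, either way round below 0.12 rad and contact force between the fingers and blade below 0.1 N), for 0.2 s.
At the end, for the whole second after the job is handed in: Blade let go in the channel within 6 mm of home; flask upright in the ring (0.15 rad, 8 mm off axis at half height) and still held or pressed by the robot, at rest, with the ring down on the blade (joint 12.5 to 16.5 mm, blade loaded over 2 N). Bystanders within 30 mm of their places (y of blade_grip in the frame of rig above -0.113 m and x of blade_grip in the frame of rig between -0.005 and 0.005 m and z of blade_grip in the frame of rig below 0.065 m and angle between each of blade_grip, flask_center's own z axis and vertical below 0.15 rad and value of joint ring between 0.0125 and 0.0165 m and contact force between blade and rig above 2 N and contact force between flask and rig above 4 N and horizontal distance between flask_center and ring_top below 0.008 m and linear speed of flask below 0.02 m/s and contact force between any of the fingers, the arm and flask above 2 N); the arm keeps its last pose, push and grip.
It fails at once if a bystander is moved more than 30 mm (distance of any of tube, tape, case, tray from where it was at the start of the episode above 0.03 m).
It also fails if it takes over 61 s, if anything falls off the work surface, if the arm or the gripper's body presses on something with over 40 N, if the wrist force passes 120 N, or if a joint passes its speed limit or range.

### The arm

A 7-joint arm with a two-finger parallel gripper is mounted at the origin on the work surface. World frame = base frame: x ahead of the robot, y to its left, z up, the work surface at z = 0. Lengths are in m, angles in rad, forces in N, time in s.
With the tool pointing down it reaches from about 0.425 to 0.875 m from the base axis. Payload 4.7 kg.
Tool frame: the origin (TCP) lies at the very end of the fingers, on their centre line; the grasp point (between the pads) lies 19 mm behind it; x points along the fingers, y is the direction in which the jaws open and shut, and the axes are right-handed (so a half turn about x gives the same grasp; the last joint's range is limited). The gripper opens to 87 mm and grips with 3 to 60 N. Pads are 19 mm wide; open, the fingers measure 117 mm over their backs; the gripper's body (75 mm by 190 mm) begins 51 mm behind the grasp point.
Start: joints at [1.238, 0.321, -0.07, 1.45, 0.023, 1.371, -0.057], TCP at [0.221, -0.611, 0.223] pointing down, gripper open.
Joint ranges: [-2.86, 2.86], [-0.3, 2.09], [-1.38, 1.24], [0.06, 2.45], [-1.56, 4.7], [0.09, 2.05], [-2.69, 2.69]. Speed limits (rad/s): [2.57, 2.57, 3.14, 3.14, 3.14, 3.14, 3.14].

### API

Orientations are given as a rotation vector (axis times angle).
In Python, from bench import ctrl gives the robot as it stands.
- The arm moves only by the tool step_arm, never from a script. Its argument "increments" is one flat list of numbers, 6 for each row, row after row: the shift along the tool's x, y, z in cm, then the turn, a rotation vector about the tool's x, y, z in rad. In form: [tx, ty, tz, ax, ay, az, tx, ty, tz, ax, ay, az, ...]. A call has 1 to 12 rows; each row shifts and turns the commanded pose from where the row before left it, along the tool's axes as they then stand; what a row does not reach is not made up. A row lasts 1/8 s, in which the tool goes at most 62.5 mm and 10.7 degrees, less where a joint would pass 70% of its speed; a pose out of reach is approached as far as the arm can. A call with a gripper value outside its range is refused whole. "fingers" is the opening in per cent of the stroke, from 0 (shut) to 100 (fully open), set as the call begins (left out, the last holds). The fingers move at their own pace and stop on an object; "force" is the grip in N (left out, the last holds). Time passes only in rows, so rows that do not move let the fingers close. It gives the time, the measured TCP pose, the force and the opening at its end, in the units of the state.
- ctrl.get_state(): the state, without advancing time (a new reading comes with each control period).
- ctrl.get_image(name): name is "scene" or "top" or "wrist"; returns the picture (420x560x3 uint8, red, green, blue); there is no depth.
- ctrl.camera_params(name): a dict with "vertical_fov" (degrees; the focal length in pixels is half the picture's height over the tangent of half this angle, whatever the lens; pixels are square), "cx", "cy" (the principal point, pixels), "R" (3x3) and "t" (3): a world point X has camera coordinates R X + t. Camera axes: x right, y down, z forward; pixel columns grow to the right and rows downward; lengths in m; the calibration is good to about 2 mm. A picture is of the moment at which its call begins: read the wrist's pose just before it. camera_params takes no time and is no camera call; for the wrist camera it gives the pose at the moment of the call.
- ctrl.close_job(): hands the job in, once; it reports no verdict.
Trained networks look in the newest picture that a camera, given by its name, has taken for a name from the list of things; names that differ only in an ending like _2 or _b are one class to them, and where a whole thing is asked for, a point or a joint stands for the part that bears it (a point fixed in the world has none). Each returns a list of dicts, best first, with "score" (0 to 1); they miss things now and then, are a little off and sometimes report something else, mostly with a low value. They report only what shows in the picture. A call takes as long as a camera call. They do not tell look-alikes from the thing itself.
- ctrl.search_frame(camera, name): "xyz" ([x, y, z] in m, in the coordinates of the camera as it stood for that picture, good to about 4 mm: the middle of the surface that is visible of it).
- ctrl.silhouettes(camera, name): "pixels" (420x560 bool, what is visible of it).
- ctrl.spot_point(camera, name): "xyz" ([x, y, z] in m, in the coordinates of the camera as it stood for that picture, good to about 4 mm: a listed point, or the origin of a listed thing).
The state is a dict: "time": time; "joint_positions": joint angles; "qd": joint speeds; "joint_torque": joint torques, N m; "position": TCP position; "tool_rot": TCP orientation; "ft_force": force on the tool from outside, world axes, zero at the start; "torque": the same for the moment, N m; "grip_width": opening from 0.0 (shut) to 1.0 (fully open).
Only numpy, scipy, OpenCV 4.12 (cv2) and the standard library are available. Lean on these libraries where they do the work, as an engineer would, in place of code of your own. Each camera call takes 0.05 s, during which the arm holds its last target.

## Working session

There is one attempt and no reset: what is moved stays moved. The work goes in short steps, Python scripts to look and compute and a tool call to move; the robot and the scene stay as the last step left them, time stands still between calls to the robot, and variables do not carry over. Pictures are saved under pics/ and viewed, and the job is handed in when it is done.

Besides the shell and the picture viewer there is one more tool, called after "Call:" in YAML: its name, and indented under it one key for each argument. step_arm: Moves the arm, as the interface text tells. Its arguments: {"type":"object","properties":{"increments":{"type":"array","items":{"type":"number"}},"fingers":{"type":"number"},"force":{"type":"number"}},"required":["increments"]}

```bash
ls; mkdir -p pics; python3 - <<'E'
from bench import ctrl
import cv2
s=ctrl.get_state();print(s['time'],s['position'],s['tool_rot'],s['ft_force'],s['grip_width'])
for n in('scene','top','wrist'):
    im=ctrl.get_image(n);cv2.imwrite(f'pics/{n}0.png',im[:,:,::-1])
    p=ctrl.camera_params(n);print(n,p)
E
```

```text
pics
0.0 [ 0.220681   -0.61079929  0.22148299] [ 2.03324874  0.35813179 -2.03413489] [ 0.6126444  -0.68639363 -0.04595465] 0.9992950645147881
scene {'vertical_fov': 43.38457786504641, 'cx': 282.7216839022516, 'cy': 207.90076290217053, 'R': array([[-0.19011283,  0.9817467 ,  0.00552519],
       [ 0.57449319,  0.11580935, -0.81027512],
       [-0.7961248 , -0.15086951, -0.58602363]]), 't': array([ 0.05172674, -0.22103592,  1.82665469])}
top {'vertical_fov': 50.59676463916269, 'cx': 285.0996664181297, 'cy': 211.14718040150822, 'R': array([[ 0.00476139, -0.99966089, -0.02560136],
       [-0.99584578, -0.00241209, -0.091024  ],
       [ 0.09093138,  0.0259284 , -0.99551956]]), 't': array([0.04000563, 0.50289185, 1.20432664])}
wrist {'vertical_fov': 62.94371498375998, 'cx': 286.43196071817204, 'cy': 209.80668327981462, 'R': array([[ 0.33929096, -0.9406803 , -0.00149058],
       [-0.90854678, -0.32811063,  0.2586236 ],
       [-0.2437712 , -0.08639439, -0.96597703]]), 't': array([-0.64815663, -0.02991879,  0.39075009])}
```

View pics/scene0.png

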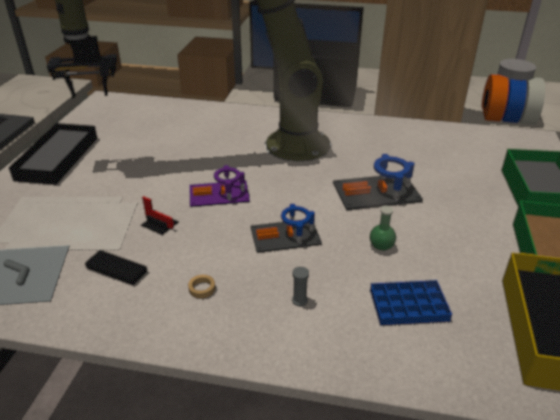

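View pics/top0.png

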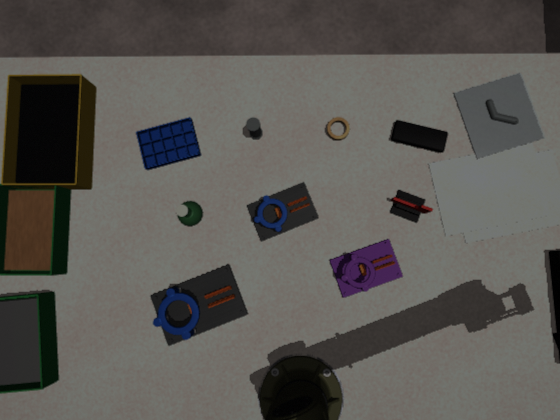

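View pics/wrist0.png

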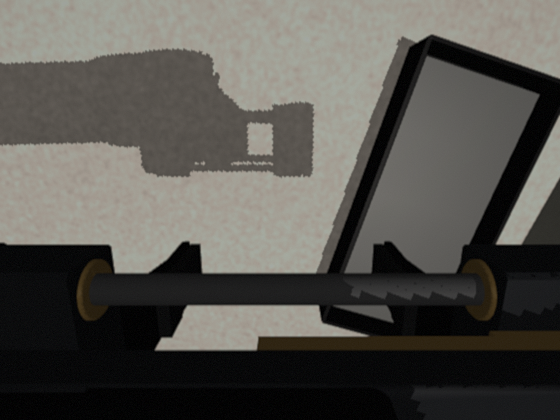

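The three rig-like things in the top picture are purple (365,268), large dark (200,305) and small dark (283,212). The small dark one is meant, since purple is excluded and it is the smaller of the other two. I'll run the networks and make a crop.

```bash
cat > h.py <<'E'
import numpy as np,cv2
from bench import ctrl
from scipy.spatial.transform import Rotation as Rn
def K(p):
    f=210/np.tan(np.radians(p['vertical_fov']/2));return f,p['cx'],p['cy']
def proj(p,X):
    f,cx,cy=K(p);c=np.atleast_2d(X)@p['R'].T+p['t'];return np.c_[cx+f*c[:,0]/c[:,2],cy+f*c[:,1]/c[:,2]]
def ray(p,uv,z):
    f,cx,cy=K(p);uv=np.atleast_2d(uv);d=np.c_[(uv[:,0]-cx)/f,(uv[:,1]-cy)/f,np.ones(len(uv))]@p['R']
    o=-p['R'].T@p['t'];return o+d*((z-o[2])/d[:,2])[:,None]
def c2w(p,x): return p['R'].T@(np.array(x)-p['t'])
E
python3 - <<'E'
from h import *
for cam in('top','scene'):
    im=ctrl.get_image(cam);p=ctrl.camera_params(cam)
    for n in('rig','channel_end','ring_top','blade_grip','stand','flask_center','tube','tape','case','tray'):
        for d in ctrl.spot_point(cam,n)[:4]:
            w=c2w(p,d['xyz']);print(cam,n,round(d['score'],2),w.round(4),proj(p,w)[0].round(0))
    if cam=='top':
        c=cv2.resize(im[150:330,140:440],(800,480),interpolation=cv2.INTER_CUBIC);cv2.imwrite('pics/crop1.png',c[:,:,::-1])
print(ctrl.get_state()['time'])
E
```

```text
top rig 0.94 [0.2295 0.3132 0.0023] [187. 310.]
top rig 0.91 [ 0.4953  0.0736 -0.005 ] [274. 215.]
top rig 0.83 [ 0.3371 -0.1535 -0.0018] [355. 272.]
top channel_end 0.96 [0.4992 0.0553 0.0118] [280. 213.]
top channel_end 0.77 [ 0.3478 -0.171   0.0145] [363. 268.]
top channel_end 0.63 [0.2397 0.2889 0.0104] [195. 306.]
top ring_top 0.85 [0.4917 0.0821 0.0681] [270. 214.]
top ring_top 0.63 [0.2363 0.3134 0.0968] [178. 312.]
top ring_top 0.6 [ 0.3359 -0.157   0.073 ] [361. 273.]
top blade_grip 0.64 [0.4931 0.0821 0.0669] [270. 213.]
top blade_grip 0.62 [ 0.5063 -0.3323  0.0553] [425. 209.]
top stand 0.57 [ 0.521  -0.2981  0.0034] [407. 206.]
top stand 0.51 [ 0.5096 -0.3304  0.0558] [424. 208.]
top tube 0.84 [ 0.7354  0.1264 -0.0044] [256. 131.]
top tape 0.82 [ 0.7424 -0.1048  0.0037] [337. 128.]
top case 0.81 [ 0.7151 -0.3316 -0.0029] [417. 138.]
scene rig 0.95 [ 0.235   0.3184 -0.0016] [389. 192.]
scene rig 0.74 [ 3.399e-01 -1.487e-01 -1.000e-04] [230. 194.]
scene rig 0.73 [0.4943 0.0782 0.069 ] [296. 214.]
scene rig 0.65 [0.5001 0.0749 0.0009] [294. 236.]
scene channel_end 0.84 [0.24
[... 194 characters left out ...]
96. 215.]
scene ring_top 0.7 [ 0.7325  0.1294 -0.002 ] [300. 301.]
scene ring_top 0.68 [ 0.3376 -0.1509  0.0694] [228. 173.]
scene ring_top 0.57 [ 0.7427 -0.1033 -0.0028] [202. 290.]
scene blade_grip 0.64 [ 0.5113 -0.3261  0.0558] [148. 204.]
scene blade_grip 0.52 [ 0.743  -0.1025 -0.0027] [203. 291.]
scene flask_center 0.7 [0.4946 0.305  0.058 ] [383. 228.]
scene flask_center 0.45 [0.4972 0.0784 0.0674] [296. 215.]
scene tube 0.78 [ 0.7304  0.1286 -0.0014] [300. 300.]
scene tape 0.68 [ 7.392e-01 -1.001e-01  6.000e-04] [204. 289.]
scene case 0.92 [ 0.7185 -0.3266  0.0025] [118. 269.]
scene case 0.56 [ 0.5237 -0.2939 -0.0022] [161. 225.]
scene tray 0.84 [0.6994 0.3769 0.0026] [409. 305.]
1.25
```

View pics/crop1.png

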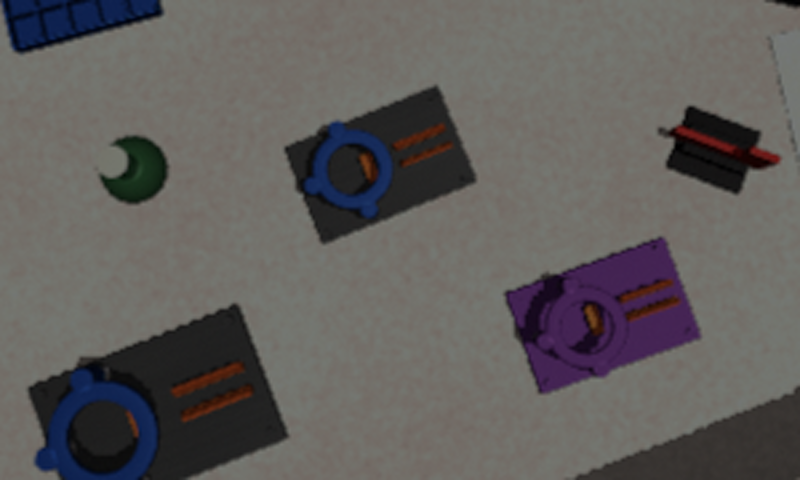

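Confirmed: the small dark rig has its ring at about (0.497, 0.077) and its channel towards −y, and the blade tail (tab) is at crop (770,157). Next I'll work out the tool and camera geometry for closer looks.

```bash
cat >> h.py <<'E'
def tgt(yaw_y):  # tool x down, tool y axis at heading yaw_y (rad)
    y=np.array([np.cos(yaw_y),np.sin(yaw_y),0]);x=np.array([0,0,-1.]);z=np.cross(x,y)
    return Rn.from_matrix(np.c_[x,y,z])
def plan(P,yaw,n,R0=None,P0=None):
    s=ctrl.get_state();P0=np.array(s['position']) if P0 is None else np.array(P0)
    R0=Rn.from_rotvec(s['tool_rot']) if R0 is None else R0
    R1=tgt(yaw);d=(R0.inv()*R1).as_rotvec();out=[];Rc=R0;Pc=P0
    for i in range(n):
        Pn=P0+(np.array(P)-P0)*(i+1)/n; a=np.round(d/n,3)
        t=np.round(Rc.inv().apply(Pn-Pc)*100,2);out+=[*t,*a]
        Pc=Pc+Rc.apply(t/100);Rc=Rc*Rn.from_rotvec(a)
    print('cm/row',round(float(np.linalg.norm(np.array(P)-P0))*100/n,2),'deg/row',round(float(np.degrees(np.linalg.norm(d))/n),2),'end',Pc.round(4))
    print('['+','.join('%g'%(v+0.) for v in out)+']')
E
python3 - <<'E'
from h import *
s=ctrl.get_state();M=Rn.from_rotvec(s['tool_rot']).as_matrix();print(M.round(3))
print('yaw tool y',np.degrees(np.arctan2(M[1,1],M[0,1])))
p=ctrl.camera_params('wrist');c=-p['R'].T@p['t'];print('cam in tool',M.T@(c-s['position']),'cam axes in tool',(M.T@p['R'].T).round(3))
pt=ctrl.camera_params('top')
b=ray(pt,[[248,205.5],[303.9,182.6],[318.1,217.5],[261.1,240.7]],0.01);print(b.round(4))
print(np.degrees(np.arctan2(*(b[0]-b[1])[[1,0]])),np.degrees(np.arctan2(*(b[3]-b[2])[[1,0]])), b.mean(0))
E
```

```text
[[-0.    0.34 -0.94]
 [-0.   -0.94 -0.34]
 [-1.    0.    0.  ]]
yaw tool y -70.12626740017079
cam in tool [-0.16251224 -0.00104239 -0.07176929] cam axes in tool [[ 0.    -0.259  0.966]
 [ 1.    -0.001 -0.   ]
 [ 0.001  0.966  0.259]]
[[ 0.5196  0.1463  0.01  ]
 [ 0.5846 -0.0102  0.01  ]
 [ 0.4864 -0.0499  0.01  ]
 [ 0.4213  0.1085  0.01  ]]
112.53947641427013 112.35670226665023 [0.50297805 0.04867433 0.01      ]
```

```bash
python3 -c "
from h import *
plan([0.50,-0.354,0.2],np.radians(-18),10)"
```

```text
cm/row 3.8 deg/row 5.21 end [ 0.5   -0.354  0.2  ]
[0.23,-1.47,-3.5,-0.091,0,0,0.22,-1.15,-3.62,-0.091,0,0,0.23,-0.81,-3.71,-0.091,0,0,0.22,-0.48,-3.76,-0.091,0,0,0.23,-0.13,-3.8,-0.091,0,0,0.22,0.22,-3.79,-0.091,0,0,0.23,0.56,-3.75,-0.091,0,0,0.22,0.9,-3.69,-0.091,0,0,0.23,1.23,-3.59,-0.091,0,0,0.23,1.55,-3.47,-0.091,0,0]
```

Call:
step_arm:
  increments: [0.23, -1.47, -3.5, -0.091, 0, 0, 0.22, -1.15, -3.62, -0.091, 0, 0, 0.23, -0.81, -3.71, -0.091, 0, 0, 0.22, -0.48, -3.76, -0.091, 0, 0, 0.23, -0.13, -3.8, -0.091, 0, 0, 0.22, 0.22, -3.79, -0.091, 0, 0, 0.23, 0.56, -3.75, -0.091, 0, 0, 0.22, 0.9, -3.69, -0.091, 0, 0, 0.23, 1.23, -3.59, -0.091, 0, 0, 0.23, 1.55, -3.47, -0.091, 0, 0, 0, 0, 0, 0, 0, 0]

```text
time: 2.62
position: [0.5038, -0.349, 0.1996]
tool_rot: [1.432, 1.051, -1.428]
ft_force: [-0.5, -0.4, -0.8]
grip_width: 1.0
```

```bash
cat >> h.py <<'E'
def shot(name,cam='wrist'):
    p=ctrl.camera_params(cam);im=ctrl.get_image(cam);np.save(f'pics/{name}.npy',im);np.savez(f'pics/{name}_p.npz',**p)
    cv2.imwrite(f'pics/{name}.png',im[:,:,::-1]);return im,p
def load(name): return np.load(f'pics/{name}.npy'),dict(np.load(f'pics/{name}_p.npz'))
def spots(p,cam,*ns):
    for n in ns:
        for d in ctrl.spot_point(cam,n)[:3]:
            w=c2w(p,d['xyz']);print(n,round(d['score'],2),w.round(4),proj(p,w)[0].round(0))
E
python3 - <<'E'
from h import *
im,p=shot('w1');s=ctrl.get_state();print(s['time'],s['position'],s['joint_positions'])
M=Rn.from_rotvec(s['tool_rot']).as_matrix();print(M.round(3))
spots(p,'wrist','blade_grip','stand')
E
```

```text
2.675 [ 0.50185519 -0.35161016  0.19965435] [ 0.8899841   0.27825488 -0.38823132  1.56960686  0.10706656  1.31522289
  0.17955955]
[[ 0.     0.953 -0.304]
 [ 0.001 -0.304 -0.953]
 [-1.    -0.    -0.001]]
blade_grip 0.89 [ 0.5058 -0.3276  0.0566] [281. 177.]
stand 0.9 [ 0.522  -0.296   0.0008] [287. 135.]
```

View pics/w1.png

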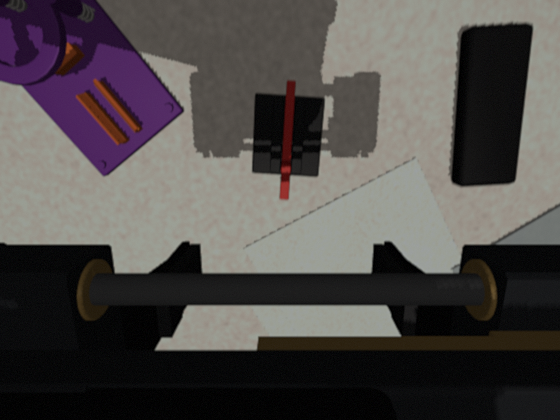

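```bash
python3 - <<'E'
from h import *
im,p=load('w1')
c=cv2.resize(im[70:215,230:350],None,fx=4.8,fy=4,interpolation=cv2.INTER_CUBIC);c=np.clip(c.astype(float)*2,0,255).astype(np.uint8);cv2.imwrite('pics/crop2.png',c[:,:,::-1])
r=im.astype(int);m=(r[:,:,0]>60)&(r[:,:,0]>2*r[:,:,1]+10)&(r[:,:,0]>2*r[:,:,2])
m[:,:230]=0;m[:,350:]=0;m[:70]=0;m[215:]=0
for y in range(78,204,4):
    x=np.where(m[y])[0]
    if len(x): print(y,x.min(),x.max(),end=' | ')
# base candidate yaw lines: stand corners
b=ray(p,[[255,94],[324,97],[319,176],[253,172]],0.024);print();print(b.round(4),b.mean(0))
for i,j in((3,0),(2,1)): print(np.degrees(np.arctan2(*(b[j]-b[i])[[1,0]])))
for i,j in((0,1),(3,2)): print(np.degrees(np.arctan2(*(b[j]-b[i])[[1,0]])))
E
```

```text
82 287 294 | 86 287 294 | 90 287 294 | 94 286 293 | 98 286 293 | 102 286 293 | 106 286 293 | 110 285 293 | 114 285 292 | 118 285 292 | 122 285 292 | 126 285 291 | 130 284 291 | 134 284 291 | 138 284 291 | 142 283 290 | 146 283 290 | 150 283 290 | 154 283 290 | 158 283 290 | 166 282 290 | 170 281 290 | 174 282 289 | 178 282 288 | 182 281 288 | 186 281 288 | 190 281 287 | 194 280 287 | 198 284 287 | 
[[ 0.5044 -0.2504  0.024 ]
 [ 0.5653 -0.2723  0.024 ]
 [ 0.5402 -0.3428  0.024 ]
 [ 0.4789 -0.3193  0.024 ]] [ 0.52219307 -0.29619106  0.024     ]
69.64538962544991
70.33264459256927
-19.827818895773945
-20.965740434723422
```

View pics/crop2.png

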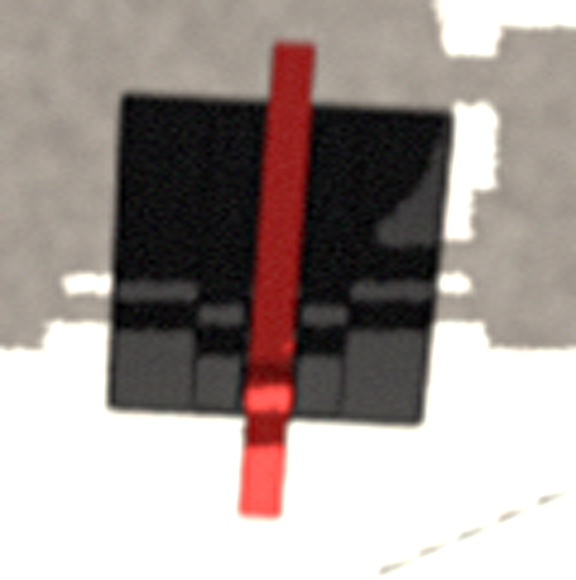

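```bash
python3 - <<'E'
from h import *
im,p=load('w1')
a=ray(p,[[290.5+.5,82],[286.7+.3,150]],0.042);print(a.round(4));h=np.degrees(np.arctan2(*(a[0]-a[1])[[1,0]]));print(h)
b=ray(p,[[283.9,193],[286,170],[284,199]],0.076);print(b.round(4))
for yaw in (69,69.5,70,70.5,71):
  th=np.radians(yaw);d=np.array([np.cos(th),np.sin(th),0]);o=np.array([.5222,-.2962,0])
  q=[o+d*.05+[0,0,.042],o+[0,0,.042],o-d*.02+[0,0,.042],o-d*.02+[0,0,.076],o-d*.05+[0,0,.076],o-d*.035+[0,0,.058]]
  print(yaw,proj(p,np.array(q)).round(1).tolist())
im,p=load('w1')
E
python3 -c "
from h import *
plan([0.526,-0.006,0.2],np.radians(22.4),8)"
```

```text
[[ 0.539  -0.252   0.042 ]
 [ 0.5179 -0.3073  0.042 ]]
69.1547424755386
[[ 0.5053 -0.3383  0.076 ]
 [ 0.5129 -0.32    0.076 ]
 [ 0.5038 -0.3433  0.076 ]]
69 [[291.4, 78.7], [287.8, 136.8], [286.5, 158.8], [286.6, 163.3], [284.4, 198.4], [285.5, 177.6]]
69.5 [[290.9, 78.7], [287.8, 136.8], [286.7, 158.8], [286.8, 163.4], [284.9, 198.4], [285.8, 177.6]]
70 [[290.4, 78.7], [287.8, 136.8], [286.9, 158.8], [287.0, 163.4], [285.4, 198.4], [286.2, 177.6]]
70.5 [[289.9, 78.7], [287.8, 136.8], [287.1, 158.8], [287.2, 163.4], [285.9, 198.5], [286.5, 177.6]]
71 [[289.4, 78.6], [287.8, 136.8], [287.3, 158.8], [287.4, 163.4], [286.4, 198.5], [286.9, 177.6]]
cm/row 4.37 deg/row 5.05 end [ 0.526 -0.006  0.2  ]
[-0.01,-1.03,-4.24,-0.088,0,0,0,-0.66,-4.32,-0.088,0,0,-0.01,-0.27,-4.36,-0.088,0,0,0,0.11,-4.37,-0.088,0,0,-0.01,0.49,-4.34,-0.088,0,0,0,0.87,-4.28,-0.088,0,0,-0.01,1.25,-4.18,-0.088,0,0,-0.01,1.61,-4.06,-0.088,0,0]
```

Blade fit: heading ≈69.5°, grip ≈(0.509, −0.329). The picture shows the nose at (291,82), the tail at (284,199) and the stand around (287,135). Next is the rig view.

Call:
step_arm:
  increments: [0, -1.03, -4.24, -0.088, 0, 0, 0, -0.66, -4.32, -0.088, 0, 0, 0, -0.27, -4.36, -0.088, 0, 0, 0, 0.11, -4.37, -0.088, 0, 0, 0, 0.49, -4.34, -0.088, 0, 0, 0, 0.87, -4.28, -0.088, 0, 0, 0, 1.25, -4.18, -0.088, 0, 0, 0, 1.61, -4.06, -0.088, 0, 0, 0, 0, 0, 0, 0, 0, 0, 0, 0, 0, 0, 0]

```text
time: 4.03
position: [0.5262, -0.0063, 0.1999]
tool_rot: [0.917, 1.368, -0.918]
ft_force: [0.6, -0.7, -0.1]
grip_width: 1.002
```

```bash
python3 - <<'E'
from h import *
im,p=shot('w2');s=ctrl.get_state();print(s['time'],s['position'],s['joint_positions'],s['ft_force'])
spots(p,'wrist','rig','ring_top','channel_end','flask_center')
cv2.imwrite('pics/w2b.png',np.clip(cv2.resize(im[:,:],(800,600),interpolation=cv2.INTER_CUBIC).astype(float)*1.8,0,255).astype(np.uint8)[:,:,::-1])
E
```

```text
4.075 [ 0.52616258 -0.00698513  0.19986751] [ 0.60941721  0.11613013 -0.68890069  1.76790636  0.07794304  1.28497261
  0.2899753 ] [0.81197259 0.54249351 0.29052516]
rig 0.77 [ 4.945e-01  7.610e-02 -4.000e-04] [287. 101.]
rig 0.65 [ 0.3358 -0.154   0.0019] [ 78. 244.]
channel_end 0.91 [0.5009 0.0652 0.0123] [289. 113.]
```

View pics/w2b.png

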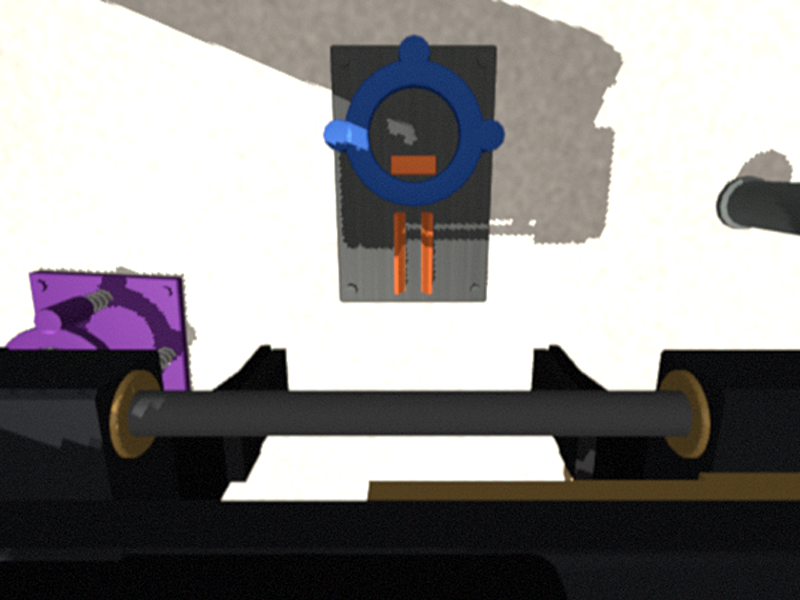

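```bash
python3 - <<'E'
from h import *
from scipy.optimize import least_squares
im,p=load('w2')
s=1.4286
obs=[((-55,60,10),(331,45)),((55,60,10),(496,45)),((55,-115,10),(486,301)),((-55,-115,10),(341,301)),
((-26,0,70),(369,131)),((26,0,70),(460,131)),((0,26,70),(414,86)),((0,-40,70),(414,206)),((0,-104,26),(413,294))]
L=np.array([o[0] for o in obs])/1000;U=np.array([o[1] for o in obs])/s
def W(x,L): 
    c,sn=np.cos(x[2]),np.sin(x[2]);return np.c_[x[0]+c*L[:,0]-sn*L[:,1],x[1]+sn*L[:,0]+c*L[:,1],L[:,2]]
for sub in (range(9),range(4),range(4,9)):
    sub=list(sub);r=least_squares(lambda x:(proj(p,W(x,L[sub]))-U[sub]).ravel(),[.497,.077,np.radians(22)],x_scale=[.01,.01,.1])
    print(r.x[:2].round(4),np.degrees(r.x[2]).round(2),r.fun.reshape(-1,2).round(1).tolist())
E
```

```text
[0.4957 0.0788] 22.35 [[-1.2, -1.3], [1.2, -1.4], [0.7, 0.5], [-1.1, 0.6], [-0.4, 2.0], [0.1, 2.0], [0.3, -1.2], [0.1, -0.3], [0.3, -0.9]]
[0.496  0.0784] 22.38 [[-1.2, -0.6], [1.3, -0.8], [0.8, 0.9], [-0.9, 1.1]]
[0.4956 0.0791] 22.25 [[-0.5, 1.6], [0.1, 1.6], [0.3, -1.6], [0.0, -0.7], [0.1, -1.2]]
```

Rig fit: origin (0.4957, 0.0788), yaw 22.35°, with residuals around 1 px. The ring shows at (414,131) and the channel walls at (399–427, 212–294) in the enlarged view. Now back to the blade.

```bash
python3 -c "
from h import *
plan([0.5095,-0.329,0.13],np.radians(-20.5),8)
plan([0.5095,-0.329,0.039],np.radians(-20.5),3,tgt(np.radians(-20.5)),[0.5095,-0.329,0.13])"
```

```text
cm/row 4.13 deg/row 5.34 end [ 0.5095 -0.329   0.13  ]
[0.87,-1.72,3.65,0.093,0,0,0.88,-1.37,3.79,0.093,0,0,0.87,-1.01,3.9,0.093,0,0,0.88,-0.65,3.99,0.093,0,0,0.87,-0.27,4.02,0.093,0,0,0.88,0.1,4.03,0.093,0,0,0.87,0.48,4,0.093,0,0,0.88,0.84,3.95,0.093,0,0]
cm/row 3.03 deg/row 0.0 end [ 0.5095 -0.329   0.039 ]
[3.03,0,0,0,0,0,3.04,0,0,0,0,0,3.03,0,0,0,0,0]
```

Call:
step_arm:
  increments: [0.87, -1.72, 3.65, 0.093, 0, 0, 0.88, -1.37, 3.79, 0.093, 0, 0, 0.87, -1.01, 3.9, 0.093, 0, 0, 0.88, -0.65, 3.99, 0.093, 0, 0, 0.87, -0.27, 4.02, 0.093, 0, 0, 0.88, 0.1, 4.03, 0.093, 0, 0, 0.87, 0.48, 4, 0.093, 0, 0, 0.88, 0.84, 3.95, 0.093, 0, 0, 0, 0, 0, 0, 0, 0, 0, 0, 0, 0, 0, 0]

```text
time: 5.52
position: [0.5103, -0.3277, 0.1295]
tool_rot: [1.466, 1.021, -1.465]
ft_force: [1.0, 0.7, -0.7]
grip_width: 1.004
```

```bash
python3 - <<'E'
from h import *
im,p=shot('w3');s=ctrl.get_state();print(s['time'],s['position'],s['ft_force'])
plan([0.5095,-0.329,0.039],np.radians(-20.5),4)
spots(p,'wrist','blade_grip')
th=np.radians(69.5);d=np.array([np.cos(th),np.sin(th),0]);o=np.array([.5218,-.2965,0])
print(proj(p,np.array([o+d*.05+[0,0,.042],o+[0,0,.042],o-d*.05+[0,0,.076]])))
E
```

```text
5.575 [ 0.51071023 -0.32695788  0.12983174] [0.91084844 0.49189093 0.14774092]
cm/row 2.27 deg/row 0.07 end [ 0.5095 -0.329   0.039 ]
[2.27,-0.01,0.06,0.001,0,0,2.27,-0.01,0.06,0.001,0,0,2.27,-0.01,0.06,0.001,0,0,2.27,-0.01,0.06,0.001,0,0]
blade_grip 0.74 [ 0.5048 -0.3303  0.059 ] [280. 229.]
[[286.19520951 101.58737755]
 [286.0455197  173.00184449]
 [285.83097078 254.3560851 ]]
```

View pics/w3.png

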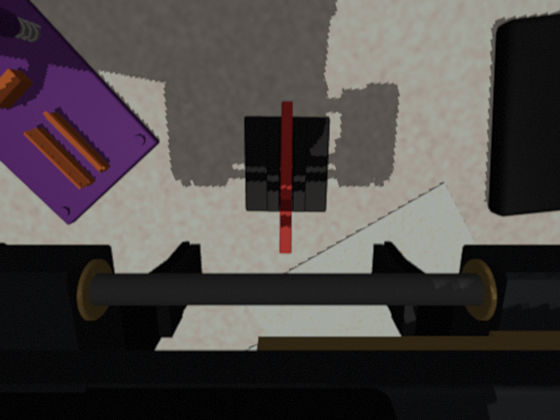

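Picture: blade nose at (287,101), tail at (286,253). It matches the prediction and is aligned with the jaws, so I'm descending.

Call:
step_arm:
  increments: [2.27, 0, 0, 0, 0, 0, 2.27, 0, 0, 0, 0, 0, 2.27, 0, 0, 0, 0, 0, 2.27, 0, 0, 0, 0, 0, 0, 0, 0, 0, 0, 0, 0, 0, 0, 0, 0, 0]

```text
time: 6.38
position: [0.5112, -0.3275, 0.0403]
tool_rot: [1.465, 1.02, -1.463]
ft_force: [0.3, -0.7, 0.1]
grip_width: 0.997
```

Call:
step_arm:
  increments: [0, 0, 0, 0, 0, 0, 0, 0, 0, 0, 0, 0, 0, 0, 0, 0, 0, 0, 0, 0, 0, 0, 0, 0, 0, 0, 0, 0, 0, 0, 0, 0, 0, 0, 0, 0]
  fingers: 0
  force: 30

```text
time: 7.12
position: [0.5102, -0.3278, 0.0391]
tool_rot: [1.465, 1.02, -1.465]
ft_force: [-0.3, 0.3, 0.2]
grip_width: 0.4
```

Call:
step_arm:
  increments: [0, 0, 0, 0, 0, 0, 0, 0, 0, 0, 0, 0, 0, 0, 0, 0, 0, 0, 0, 0, 0, 0, 0, 0, 0, 0, 0, 0, 0, 0]

```text
time: 7.75
position: [0.5102, -0.3278, 0.0391]
tool_rot: [1.465, 1.02, -1.465]
ft_force: [-0.1, 0.3, -0.6]
grip_width: 0.092
```

```bash
python3 - <<'E'
from h import *
im,p=shot('w4');s=ctrl.get_state();print(s['time'],s['position'],s['ft_force'],s['grip_width'])
P=np.mean([ctrl.get_state()['position'] for _ in range(5)],0);print(P)
E
```

```text
7.8 [ 0.5101846  -0.3278137   0.03916725] [0.67814439 0.40364042 0.10247733] 0.0911406429469005
[ 0.5101846  -0.3278137   0.03916725]
```

View pics/w4.png

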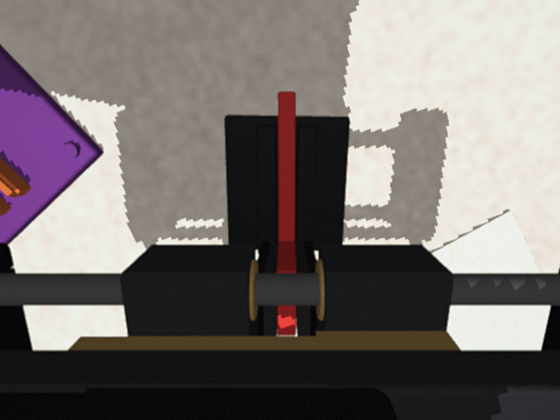

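Gripped at 7.9 mm opening, with the nose at (287,92) in the picture. I'll measure where the nose sits in the tool frame and plan the lift and transfer.

```bash
python3 - <<'E'
from h import *
im,p=load('w4');s=ctrl.get_state();R=Rn.from_rotvec(s['tool_rot'])
for z in(0.042,0.006): print(R.inv().apply(ray(p,[[287,92],[287,240]],z)-s['position']).round(4))
r=im.astype(int)
for y in (90,91,92,93,94,95,110,140,170,200,230):
    m=(r[y,:,0]>50)&(r[y,:,0]>2*r[y,:,1]+10);x=np.where(m[230:350])[0]+230
    print(y,(x.min(),x.max()) if len(x) else None)
print('yaw',np.degrees(np.arctan2(R.as_matrix()[1,1],R.as_matrix()[0,1])))
def rg(x,y,z):
    a=np.radians(22.35);return np.array([.4957+np.cos(a)*x-np.sin(a)*y,.0788+np.sin(a)*x+np.cos(a)*y,z])
print(rg(0,-.107,.043),rg(0,-.142,.12),rg(0,-.142,.045))
E
```

```text
[[-0.0028  0.0005 -0.0832]
 [-0.0028  0.0005 -0.014 ]]
[[ 0.0332  0.0006 -0.0857]
 [ 0.0332  0.0005 -0.0009]]
90 None
91 None
92 (np.int64(280), np.int64(292))
93 (np.int64(279), np.int64(294))
94 (np.int64(278), np.int64(294))
95 (np.int64(278), np.int64(294))
110 (np.int64(279), np.int64(294))
140 (np.int64(277), np.int64(295))
170 (np.int64(278), np.int64(295))
200 (np.int64(278), np.int64(295))
230 (np.int64(278), np.int64(294))
yaw -20.280818349159855
[ 0.53638819 -0.02016197  0.043     ] [ 0.5496974  -0.05253271  0.12      ] [ 0.5496974  -0.05253271  0.045     ]
```

```bash
cat >> h.py <<'E'
def rg(x,y,z,o=(.4957,.0788),a=np.radians(22.35)):
    return np.array([o[0]+np.cos(a)*x-np.sin(a)*y,o[1]+np.sin(a)*x+np.cos(a)*y,z])
E
python3 - <<'E'
from h import *
plan([0.5102,-0.3278,0.11],np.radians(-20.28),2)
plan(rg(0,-.145,.1),np.radians(22.35),8,tgt(np.radians(-20.28)),[0.5102,-0.3278,0.11])
E
```

```text
cm/row 3.54 deg/row 0.0 end [ 0.5102 -0.3278  0.11  ]
[-3.54,0,0,0,0,0,-3.54,0,0,0,0,0]
cm/row 3.45 deg/row 5.33 end [ 0.5508 -0.0553  0.1   ]
[0.13,-0.7,-3.37,-0.093,0,0,0.12,-0.39,-3.42,-0.093,0,0,0.13,-0.07,-3.45,-0.093,0,0,0.12,0.25,-3.43,-0.093,0,0,0.13,0.57,-3.4,-0.093,0,0,0.12,0.88,-3.33,-0.093,0,0,0.13,1.19,-3.23,-0.093,0,0,0.12,1.48,-3.11,-0.093,0,0]
```

Call:
step_arm:
  increments: [-2, 0, 0, 0, 0, 0, -2.5, 0, 0, 0, 0, 0, -2.58, 0, 0, 0, 0, 0, 0.13, -0.7, -3.37, -0.093, 0, 0, 0.12, -0.39, -3.42, -0.093, 0, 0, 0.13, -0.07, -3.45, -0.093, 0, 0, 0.12, 0.25, -3.43, -0.093, 0, 0, 0.13, 0.57, -3.4, -0.093, 0, 0, 0.12, 0.88, -3.33, -0.093, 0, 0, 0.13, 1.19, -3.23, -0.093, 0, 0, 0.12, 1.48, -3.11, -0.093, 0, 0]

```text
time: 9.18
position: [0.5512, -0.053, 0.0999]
tool_rot: [0.913, 1.371, -0.913]
ft_force: [-0.1, 0.7, -0.8]
grip_width: 0.088
```

Call:
step_arm:
  increments: [0, 0, 0, 0, 0, 0, 0, 0, 0, 0, 0, 0, 0, 0, 0, 0, 0, 0]

```text
time: 9.55
position: [0.5508, -0.0565, 0.0998]
tool_rot: [0.918, 1.368, -0.919]
ft_force: [-0.4, -0.8, -1.2]
grip_width: 0.089
```

```bash
python3 - <<'E'
from h import *
im,p=shot('w5');s=ctrl.get_state();print(s['time'],s['position'],s['ft_force'],s['grip_width'])
R=Rn.from_rotvec(s['tool_rot']);print('yaw',np.degrees(np.arctan2(R.as_matrix()[1,1],R.as_matrix()[0,1])),R.as_matrix()[:,0])
print('walls pred',proj(p,np.array([rg(0,-.048,.026),rg(0,-.104,.026),rg(0,0,.07),rg(-.055,-.115,.01),rg(.055,-.115,.01)])).round(1).tolist())
cv2.imwrite('pics/w5b.png',np.clip(cv2.resize(im[:330,100:480],(690,600),interpolation=cv2.INTER_CUBIC).astype(float)*1.8,0,255).astype(np.uint8)[:,:,::-1])
plan(rg(0,-.145,.1),np.radians(22.35),1)
E
```

```text
9.6 [ 0.55077231 -0.05648848  0.09984752] [ 0.37281266 -0.49646111 -0.77871773] 0.09113364914426082
yaw 22.246615764455914 [-1.75507359e-04 -4.98706101e-04 -9.99999860e-01]
walls pred [[285.0, 75.4], [285.3, 162.4], [284.3, -41.0], [211.2, 174.7], [359.6, 174.3]]
cm/row 0.12 deg/row 0.11 end [ 0.5508 -0.0553  0.1   ]
[-0.02,0.05,-0.11,-0.002,0,0]
```

View pics/w5b.png

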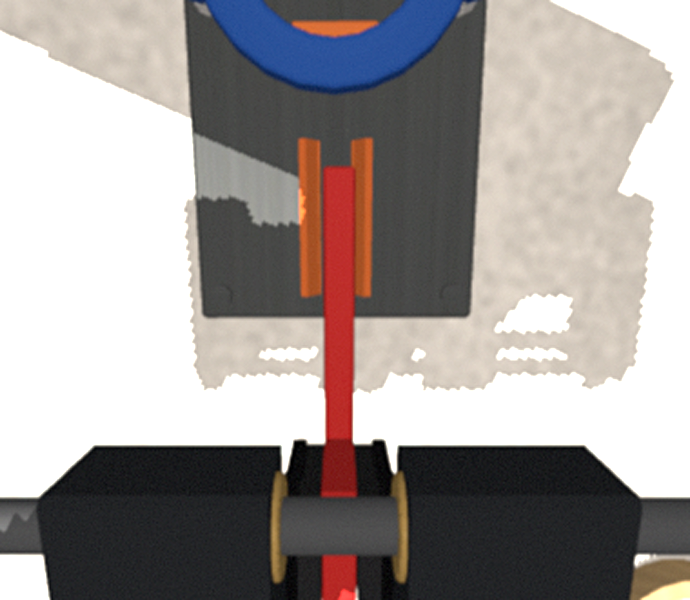

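```bash
python3 - <<'E'
from h import *
im,p=load('w5');s=ctrl.get_state();a=np.radians(22.35)
def inv(X): d=X[:,:2]-[.4957,.0788];return np.c_[np.cos(a)*d[:,0]+np.sin(a)*d[:,1],-np.sin(a)*d[:,0]+np.cos(a)*d[:,1]]
zt=s['position'][2]-.0332+.036
r=im.astype(int)
for y in (95,110,140,170,200,230):
    g=r[y,240:340];m=(g[:,0]>50)&(g[:,0]>4*g[:,1])
    x=np.where(m)[0]+240;c=(x.min()+x.max())/2
    print(y,x.min(),x.max(),inv(ray(p,[[c,y]],zt)))
for y in (85,140,155):
    g=r[y,240:340];m=(g[:,0]>50)&(g[:,0]<=4*g[:,1])&(g[:,0]>2*g[:,2])
    print(y,np.where(m)[0]+240)
print(inv(np.array([s['position']])))
print(inv(ray(p,[[(276.5+293.5)/2,85]],.026)))
E
```

```text
95 279 294 [[ 0.00089889 -0.06463273]]
110 279 294 [[ 0.00088505 -0.07100102]]
140 279 294 [[ 0.00085645 -0.08416336]]
170 279 294 [[ 0.00082655 -0.09792575]]
200 280 293 [[ 0.00079525 -0.11233017]]
230 280 292 [[ 0.00051768 -0.12742206]]
85 [264 265 266 267 268 269 270 271 272 273 274 275 276 293 294 295 296 297
 298 299 300 301 302 303 304 305]
140 [265 266 267 268 269 270 271 272 273 274 275 276 278 285 286 289 290 292
 295 296 297 298 299 300 301 302 303 304]
155 [265 266 267 268 269 270 271 272 273 274 275 276 278 282 286 287 288 290
 291 295 296 297 298 299 300 301 302 303 304]
[[-0.00051008 -0.14606735]]
[[-2.55760614e-05 -5.38275112e-02]]
```

Call:
step_arm:
  increments: [1.5, -0.06, 0, 0, 0, 0, 1.5, 0, 0, 0, 0, 0, 1, 0, 0, 0, 0, 0, 0.8, 0, 0, 0, 0, 0, 0.7, 0, 0, 0, 0, 0, 0, 0, 0, 0, 0, 0, 0, 0, 0, 0, 0, 0]

```text
time: 10.48
position: [0.5506, -0.0555, 0.0453]
tool_rot: [0.917, 1.368, -0.917]
ft_force: [-0.3, -0.5, -1.4]
grip_width: 0.09
```

```bash
python3 - <<'E'
from h import *
im,p=shot('w6');s=ctrl.get_state();print(s['time'],s['position'],s['ft_force'],s['grip_width'])
cv2.imwrite('pics/w6b.png',np.clip(cv2.resize(im[:330,100:480],(690,600),interpolation=cv2.INTER_CUBIC).astype(float)*1.8,0,255).astype(np.uint8)[:,:,::-1])
E
```

```text
10.525 [ 0.55066064 -0.0555204   0.04537504] [ 0.36073334 -0.35138038 -0.38151342] 0.08963629558786325
```

View pics/w6b.png

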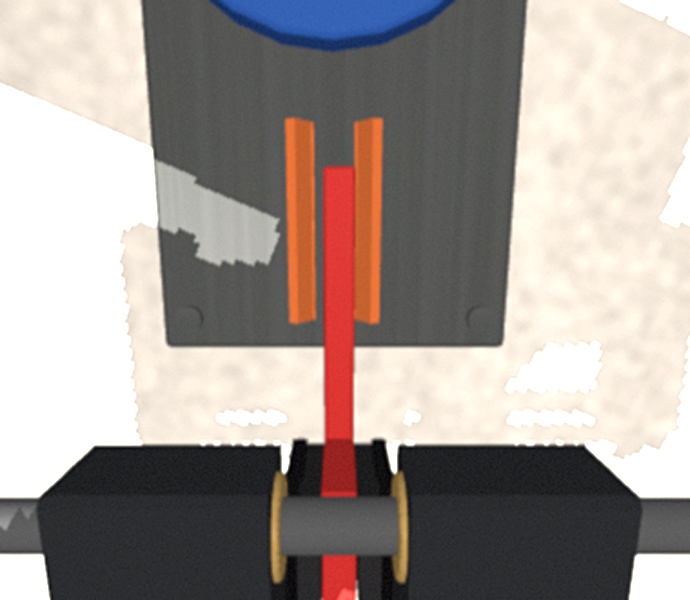

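The blade is inside the channel. Blade centre is at column 339 and channel centre at about 334.5, so roughly 1.3 mm to the right. I'll shift, lower, and slide in.

Call:
step_arm:
  increments: [0, -0.12, 0, 0, 0, 0, 0.18, 0, 0, 0, 0, 0, 0, 0, 0, 0, 0, 0, 0, 0, -0.8, 0, 0, 0, 0, 0, -0.8, 0, 0, 0, 0, 0, -0.8, 0, 0, 0, 0, 0, -0.6, 0, 0, 0, 0, 0, 0, 0, 0, 0, 0, 0, 0, 0, 0, 0]

```text
time: 11.65
position: [0.5378, -0.0285, 0.0431]
tool_rot: [0.917, 1.369, -0.918]
ft_force: [0.4, 0.0, -1.3]
grip_width: 0.092
```

```bash
cat >>h.py <<'E'
def inv(X,a=np.radians(22.35)):
    X=np.atleast_2d(X);d=X[:,:2]-[.4957,.0788];return np.c_[np.cos(a)*d[:,0]+np.sin(a)*d[:,1],-np.sin(a)*d[:,0]+np.cos(a)*d[:,1]]
E
python3 - <<'E'
from h import *
im,p=shot('w7');s=ctrl.get_state();print(s['time'],s['position'],inv(s['position']),s['ft_force'],s['grip_width'])
cv2.imwrite('pics/w7b.png',np.clip(cv2.resize(im[:330,100:480],(690,600),interpolation=cv2.INTER_CUBIC).astype(float)*1.8,0,255).astype(np.uint8)[:,:,::-1])
E
```

```text
11.7 [ 0.53784645 -0.02856449  0.04311969] [[-0.00184645 -0.11532583]] [ 0.1643574   0.78540471 -0.70373871] 0.08928258639036284
```

View pics/w7b.png

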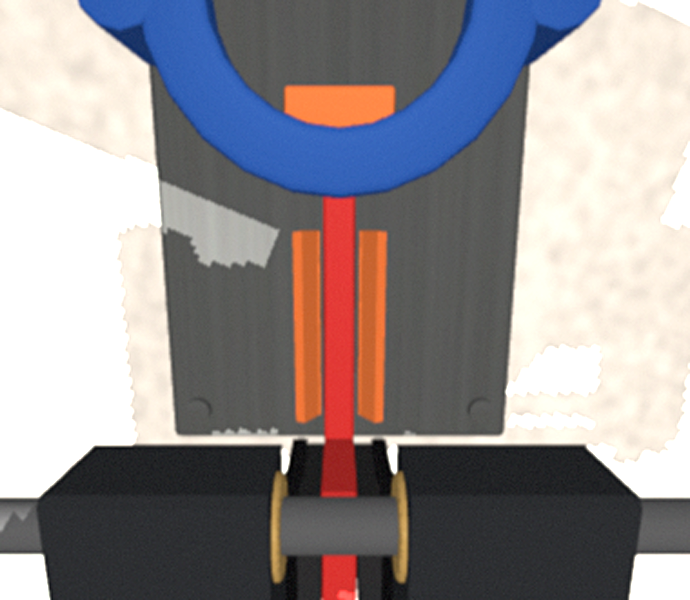

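The blade is centred between the walls and passing under the ring. It has about 8 mm to go.

Call:
step_arm:
  increments: [0, 0, -0.5, 0, 0, 0, 0, 0, -0.25, 0, 0, 0, 0, 0, -0.15, 0, 0, 0, 0, 0, 0, 0, 0, 0]

```text
time: 12.2
position: [0.5343, -0.0197, 0.0431]
tool_rot: [0.917, 1.369, -0.917]
ft_force: [-0.0, 0.7, -0.2]
grip_width: 0.088
```

Call:
step_arm:
  increments: [0, 0, -0.15, 0, 0, 0, 0, 0, 0, 0, 0, 0]

```text
time: 12.45
position: [0.534, -0.0192, 0.0433]
tool_rot: [0.917, 1.368, -0.918]
ft_force: [0.6, -1.4, -1.4]
grip_width: 0.093
```

```bash
python3 - <<'E'
from h import *
s=ctrl.get_state();print(s['time'],s['position'],inv(s['position']),s['ft_force'],s['grip_width'])
E
```

```text
12.45 [ 0.53401667 -0.01916267  0.04325485] [[-0.00181336 -0.10517397]] [ 0.60832841 -1.40846657 -1.42889091] 0.0929767432765554
```

Call:
step_arm:
  increments: [0, 0, -0.2, 0, 0, 0, 0, 0, -0.2, 0, 0, 0, 0, 0, 0, 0, 0, 0]

```text
time: 12.82
position: [0.5338, -0.0188, 0.0439]
tool_rot: [0.916, 1.363, -0.92]
ft_force: [2.4, -8.4, 1.1]
grip_width: 0.09
```

It hit the stop at 8.7 N, so I'll relax and open.

Call:
step_arm:
  increments: [0, 0, 0.3, 0, 0, 0, 0, 0, 0, 0, 0, 0]

```text
time: 13.08
position: [0.534, -0.019, 0.0434]
tool_rot: [0.917, 1.367, -0.918]
ft_force: [1.4, -4.9, 0.3]
grip_width: 0.089
```

Call:
step_arm:
  increments: [0, 0, 0, 0, 0, 0, 0, 0, 0, 0, 0, 0, 0, 0, 0, 0, 0, 0, 0, 0, 0, 0, 0, 0, 0, 0, 0, 0, 0, 0]
  fingers: 100

```text
time: 13.7
position: [0.5333, -0.0174, 0.0431]
tool_rot: [0.917, 1.369, -0.917]
ft_force: [0.2, -1.1, -0.5]
grip_width: 0.575
```

```bash
python3 - <<'E'
from h import *
im,p=shot('w8');s=ctrl.get_state();print(s['time'],s['position'],inv(s['position']),s['ft_force'],s['grip_width'])
cv2.imwrite('pics/w8b.png',np.clip(cv2.resize(im[:380,100:480],(600,600),interpolation=cv2.INTER_CUBIC).astype(float)*1.8,0,255).astype(np.uint8)[:,:,::-1])
E
```

```text
13.75 [ 0.53333205 -0.01750802  0.04311225] [[-0.00181736 -0.10338328]] [ 0.7992441  -0.45194279  0.34381569] 0.6145628905483468
```

View pics/w8b.png

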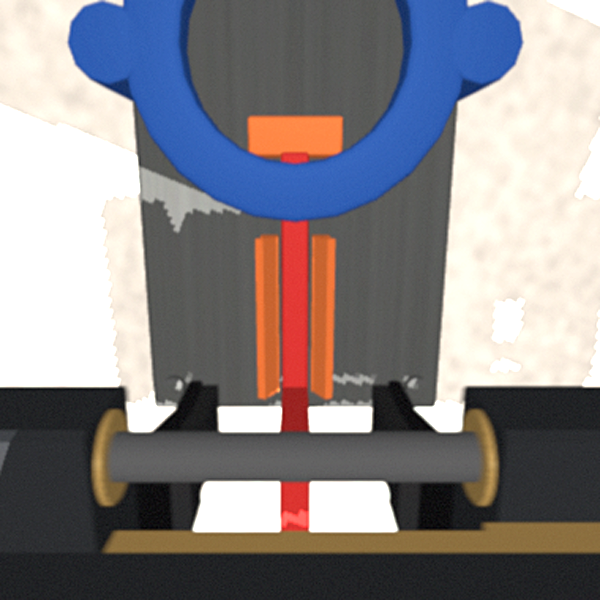

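The nose is touching the orange stop at (295,153) and the fingers are clear, so the blade is home. Now I'll rise and go to view the flask.

```bash
python3 - <<'E'
from h import *
im,p=load('w8')
k=380/600
print(inv(ray(p,[[100+296*k,42*k],[100+295*k,150*k]],.07)))  # hub line
print('channel',inv(ray(p,[[100+(275+314)/2*k,236*k],[100+(278+314)/2*k,396*k]],.026)), 'blade',inv(ray(p,[[100+295*k,153*k],[100+295*k,230*k]],.046)))
P1=np.array([0.5336,-.0175,.2]);plan(P1,np.radians(22.35),4)
plan([0.517,.25,.2],np.radians(22.35),7,tgt(np.radians(22.35)),P1)
E
```

```text
[[-2.03589686e-04 -9.08411649e-05]
 [-4.36457699e-04 -2.33558913e-02]]
channel [[-5.33207261e-04 -4.74593515e-02]
 [-2.93871972e-05 -1.03566759e-01]] blade [[-0.00039618 -0.02269121]
 [-0.00040179 -0.04397315]]
cm/row 3.92 deg/row 0.0 end [ 0.5336 -0.0175  0.2   ]
[-3.92,0.01,0,0,0,0,-3.92,0,0,0,0,0,-3.93,0.01,0.01,0,0,0,-3.92,0,0,0,0,0]
cm/row 3.83 deg/row 0.0 end [0.517 0.25  0.2  ]
[0,1.23,-3.62,0,0,0,0,1.24,-3.63,0,0,0,0,1.23,-3.62,0,0,0,0,1.24,-3.63,0,0,0,0,1.23,-3.62,0,0,0,0,1.23,-3.63,0,0,0,0,1.24,-3.62,0,0,0]
```

Call:
step_arm:
  increments: [-3.92, 0, 0, 0, 0, 0, -3.92, 0, 0, 0, 0, 0, -3.92, 0, 0, 0, 0, 0, -3.92, 0, 0, 0, 0, 0, 0, 1.23, -3.62, 0, 0, 0, 0, 1.24, -3.63, 0, 0, 0, 0, 1.23, -3.62, 0, 0, 0, 0, 1.24, -3.63, 0, 0, 0, 0, 1.23, -3.62, 0, 0, 0, 0, 1.23, -3.63, 0, 0, 0, 0, 1.24, -3.62, 0, 0, 0, 0, 0, 0, 0, 0, 0]

```text
time: 15.25
position: [0.5152, 0.2541, 0.2001]
tool_rot: [0.914, 1.373, -0.911]
ft_force: [-0.1, 0.2, -0.1]
grip_width: 1.006
```

Call:
step_arm:
  increments: [0, 0, 0, 0, 0, 0, 0, 0, 0, 0, 0, 0]

```text
time: 15.5
position: [0.5174, 0.2483, 0.1998]
tool_rot: [0.918, 1.367, -0.92]
ft_force: [-0.9, -0.1, 0.6]
grip_width: 1.003
```

```bash
python3 - <<'E'
from h import *
im,p=shot('w9');s=ctrl.get_state();print(s['time'],s['position'],s['joint_positions'],s['ft_force'],s['grip_width'])
spots(p,'wrist','flask_center')
cv2.imwrite('pics/w9b.png',np.clip(cv2.resize(im,(800,600),interpolation=cv2.INTER_CUBIC).astype(float)*1.8,0,255).astype(np.uint8)[:,:,::-1])
ims,ps=shot('s9','scene');spots(ps,'scene','flask_center','blade_grip')
cv2.imwrite('pics/s9b.png',np.clip(cv2.resize(ims[150:310,200:450],(800,512),interpolation=cv2.INTER_CUBIC).astype(float)*1.6,0,255).astype(np.uint8)[:,:,::-1])
E
```

```text
15.55 [0.51734646 0.24835492 0.19981484] [ 0.23748223  0.26918753 -0.85592016  1.65311993  0.20985281  1.31548121
 -0.26642369] [ 0.48437377 -0.58444458 -0.03039504] 1.002277474389938
flask_center 0.69 [0.498  0.3029 0.0613] [382. 228.]
blade_grip 0.72 [ 0.5351 -0.0161  0.0592] [257. 222.]
```

View pics/w9b.png

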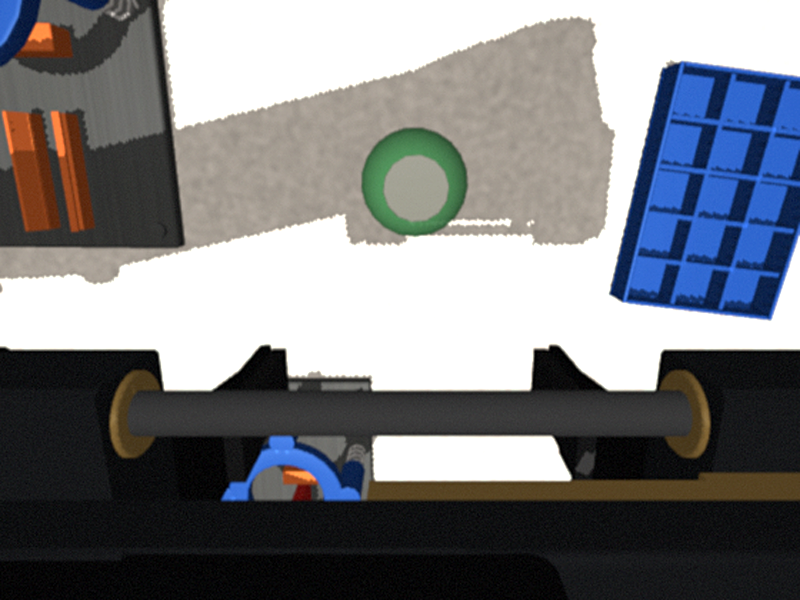

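View pics/s9b.png

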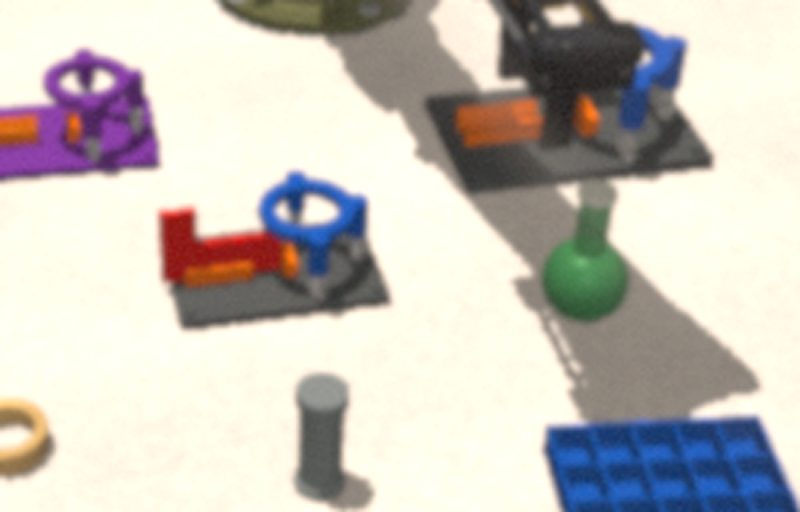

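```bash
python3 - <<'E'
from h import *
im,p=load('w9')
a=ray(p,[[416/1.4286,188/1.4286]],.12)[0];b=ray(p,[[415/1.4286,182/1.4286]],.031)[0];print(a,b)
s=ctrl.get_state();R=Rn.from_rotvec(s['tool_rot']);print((R.inv().apply(a-s['position'])).round(4), s['position'])
print(s['position'],s['time'])
# target: tool y offset 1.4mm
y=np.array([np.cos(np.radians(22.35)),np.sin(np.radians(22.35)),0])
T=a-0.0008*y; T[2]=.15
plan(T,np.radians(22.35),3); T2=T.copy();T2[2]=.071
plan(T2,np.radians(22.35),4,tgt(np.radians(22.35)),T)
E
```

```text
[0.4979518  0.30777605 0.12      ] [0.49832449 0.30833904 0.031     ]
[ 0.0799  0.0045 -0.0615] [0.51707331 0.24922567 0.19994688]
[0.51707331 0.24922567 0.19994688] 15.75
cm/row 2.64 deg/row 0.02 end [0.4972 0.3074 0.15  ]
[1.66,0.12,-2.05,0,0,0,1.67,0.13,-2.05,0,0,0,1.66,0.12,-2.04,0,0,0]
cm/row 1.98 deg/row 0.0 end [0.4972 0.3075 0.071 ]
[1.97,0,0,0,0,0,1.98,0,0,0,0,0,1.98,0,0,0,0,0,1.97,0,0,0,0,0]
```

Flask lip centre is at (416,188) in the enlarged view, which gives (0.498, 0.308), upright. I'm going down over the neck and gripping.

Call:
step_arm:
  increments: [1.66, 0.12, -2.05, 0, 0, 0, 1.67, 0.13, -2.05, 0, 0, 0, 1.66, 0.12, -2.04, 0, 0, 0, 0, 0, 0, 0, 0, 0, 1.97, 0, 0, 0, 0, 0, 1.98, 0, 0, 0, 0, 0, 1.98, 0, 0, 0, 0, 0, 1.97, 0, 0, 0, 0, 0, 0, 0, 0, 0, 0, 0, 0, 0, 0, 0, 0, 0]

```text
time: 17.0
position: [0.4971, 0.3085, 0.0713]
tool_rot: [0.918, 1.369, -0.917]
ft_force: [0.7, -0.4, -0.1]
grip_width: 0.999
```

Call:
step_arm:
  increments: [0, 0, 0, 0, 0, 0, 0, 0, 0, 0, 0, 0, 0, 0, 0, 0, 0, 0, 0, 0, 0, 0, 0, 0, 0, 0, 0, 0, 0, 0, 0, 0, 0, 0, 0, 0, 0, 0, 0, 0, 0, 0, 0, 0, 0, 0, 0, 0]
  fingers: 0
  force: 50

```text
time: 18.0
position: [0.4969, 0.3081, 0.071]
tool_rot: [0.917, 1.369, -0.917]
ft_force: [-0.4, -0.2, -0.4]
grip_width: 0.347
```

```bash
python3 - <<'E'
from h import *
im,p=shot('w10');s=ctrl.get_state();print(s['time'],s['position'],s['ft_force'],s['grip_width'])
cv2.imwrite('pics/w10b.png',np.clip(cv2.resize(im,(800,600),interpolation=cv2.INTER_CUBIC).astype(float)*1.8,0,255).astype(np.uint8)[:,:,::-1])
E
```

```text
18.05 [0.49688212 0.30809265 0.07099101] [-0.83449466  0.01499179  0.1400256 ] 0.3415612334586717
```

View pics/w10b.png

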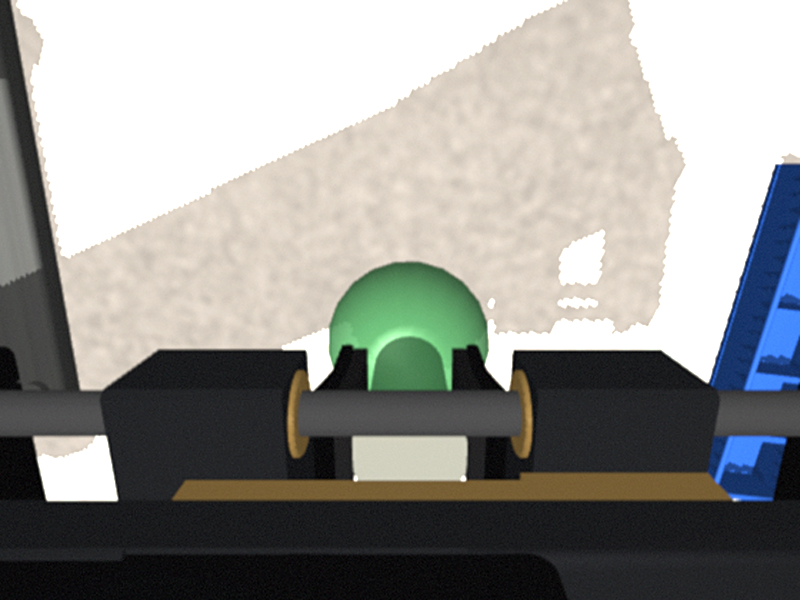

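The fingers are at 29.7 mm and still closing on the 26 mm neck.

Call:
step_arm:
  increments: [0, 0, 0, 0, 0, 0, 0, 0, 0, 0, 0, 0, 0, 0, 0, 0, 0, 0]

```text
time: 18.42
position: [0.4969, 0.3081, 0.071]
tool_rot: [0.917, 1.369, -0.917]
ft_force: [0.7, -1.0, 0.2]
grip_width: 0.343
```

```bash
python3 - <<'E'
from h import *
s=ctrl.get_state();print(s['time'],s['position'],s['ft_force'],s['grip_width'])
im,p=shot('w11');k=1.4286;R=Rn.from_rotvec(s['tool_rot'])
# neck & ball lateral in tool frame
cv2.imwrite('pics/w11b.png',np.clip(cv2.resize(im[150:350,180:400],(660,600),interpolation=cv2.INTER_CUBIC).astype(float)*1.8,0,255).astype(np.uint8)[:,:,::-1])
yw=np.radians(22.35)
P1=[*s['position'][:2],.17];plan(P1,yw,4);P2=rg(-.001,0,.16);plan(P2,yw,7,tgt(yw),P1);print(P2)
E
```

```text
18.425 [0.49688487 0.30807722 0.0709833 ] [ 0.73196403 -0.98251709  0.15294317] 0.34334123114763937
cm/row 2.48 deg/row 0.0 end [0.4969 0.3081 0.17  ]
[-2.48,0,0,0,0,0,-2.47,0,0,0,0,0,-2.48,0,0,0,0,0,-2.47,0,0,0,0,0]
cm/row 3.28 deg/row 0.0 end [0.4948 0.0784 0.16  ]
[0.14,-1.28,3.02,0,0,0,0.15,-1.27,3.03,0,0,0,0.14,-1.28,3.02,0,0,0,0.14,-1.27,3.02,0,0,0,0.14,-1.28,3.02,0,0,0,0.15,-1.27,3.03,0,0,0,0.14,-1.28,3.02,0,0,0]
[0.49477512 0.07841974 0.16      ]
```

View pics/w11b.png

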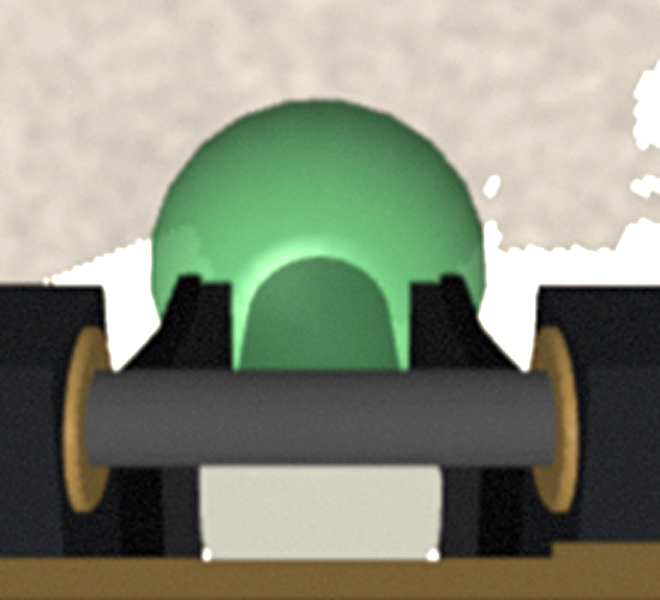

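The opening stopped at 29.9 mm. So the 32 mm lip is meeting the recessed upper finger and the pads are not on the neck: a gap shows beside the neck at (240,330). I'll regrip higher, with the pads squarely on the lip.

Call:
step_arm:
  increments: [0, 0, 0, 0, 0, 0, 0, 0, 0, 0, 0, 0, 0, 0, 0, 0, 0, 0, -1.3, 0, 0, 0, 0, 0, -1.3, 0, 0, 0, 0, 0, 0, 0, 0, 0, 0, 0, 0, 0, 0, 0, 0, 0]
  fingers: 60

```text
time: 19.35
position: [0.497, 0.308, 0.0972]
tool_rot: [0.917, 1.368, -0.917]
ft_force: [0.1, 0.1, 0.2]
grip_width: 0.6
```

Call:
step_arm:
  increments: [0, 0, 0, 0, 0, 0, 0, 0, 0, 0, 0, 0, 0, 0, 0, 0, 0, 0, 0, 0, 0, 0, 0, 0, 0, 0, 0, 0, 0, 0]
  fingers: 0
  force: 60

```text
time: 19.98
position: [0.4968, 0.308, 0.0968]
tool_rot: [0.917, 1.369, -0.918]
ft_force: [-0.5, 0.3, -1.4]
grip_width: 0.326
```

```bash
python3 - <<'E'
from h import *
im,p=shot('w12');s=ctrl.get_state();print(s['time'],s['position'],s['ft_force'],s['grip_width'])
cv2.imwrite('pics/w12b.png',np.clip(cv2.resize(im[150:350,180:400],(660,600),interpolation=cv2.INTER_CUBIC).astype(float)*1.8,0,255).astype(np.uint8)[:,:,::-1])
E
```

```text
20.025 [0.49675396 0.30801259 0.09679084] [ 0.02805937 -0.21603894 -2.44333622] 0.33160486123612487
```

View pics/w12b.png

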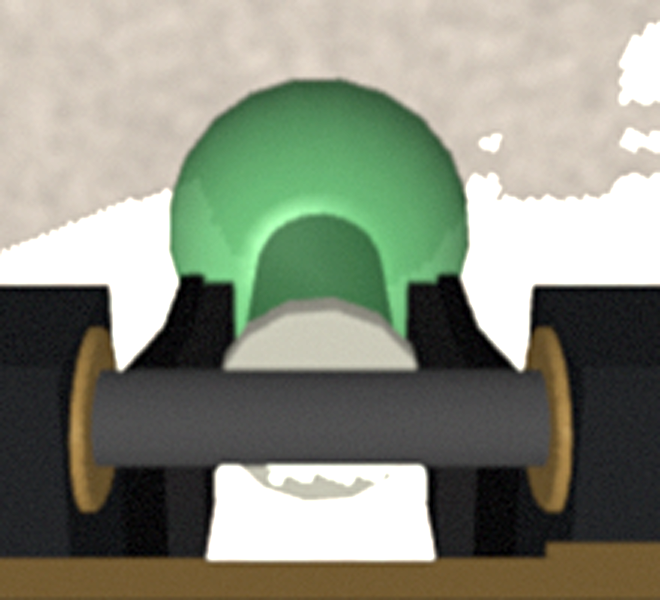

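Grip reads 28.8 mm on the lip (at (320,335)), with the flask upright. Lift slightly and check.

Call:
step_arm:
  increments: [0, 0, 0, 0, 0, 0, 0, 0, 0, 0, 0, 0, -1, 0, 0, 0, 0, 0, -1.5, 0, 0, 0, 0, 0, -2, 0, 0, 0, 0, 0, -2, 0, 0, 0, 0, 0, -2, 0, 0, 0, 0, 0, -1, 0, 0, 0, 0, 0, 0, 0, 0, 0, 0, 0, 0, 0, 0, 0, 0, 0]

```text
time: 21.28
position: [0.4966, 0.3077, 0.1912]
tool_rot: [0.916, 1.369, -0.918]
ft_force: [-1.2, -0.2, -1.7]
grip_width: 0.336
```

```bash
python3 - <<'E'
from h import *
im,p=shot('w13');s=ctrl.get_state();print(s['time'],s['position'],s['ft_force'],s['grip_width'])
a=np.clip(cv2.resize(im[150:350,180:400],(400,364),interpolation=cv2.INTER_CUBIC).astype(float)*1.8,0,255)
ims,ps=shot('s13','scene');print(proj(ps,[[.497,.308,.096]]))
b=np.clip(cv2.resize(ims[130:270,330:450],(400,467),interpolation=cv2.INTER_CUBIC).astype(float)*1.8,0,255)
o=np.zeros((467,800,3));o[:364,:400]=a;o[:,400:]=b;cv2.imwrite('pics/w13b.png',o[:,:,::-1])
yw=np.radians(22.35)
P2=rg(-.0008,0,.19);plan(P2,yw,8);print(P2)
E
```

```text
21.325 [0.496494   0.30767879 0.19108775] [ 1.44266021  0.5212476  -1.15050653] 0.3276989190686498
[[386.11767673 216.79172336]]
cm/row 2.87 deg/row 0.01 end [0.4949 0.0785 0.19  ]
[0.02,-1.11,2.64,0,0,0,0.01,-1.1,2.65,0,0,0,0.02,-1.11,2.64,0,0,0,0.01,-1.11,2.64,0,0,0,0.02,-1.11,2.65,0,0,0,0.01,-1.1,2.64,0,0,0,0.02,-1.11,2.64,0,0,0,0.01,-1.11,2.65,0,0,0]
[0.4949601  0.07849579 0.19      ][ WARN:0@3.920] global loadsave.cpp:1063 imwrite_ Unsupported depth image for selected encoder is fallbacked to CV_8U.
```

View pics/w13b.png

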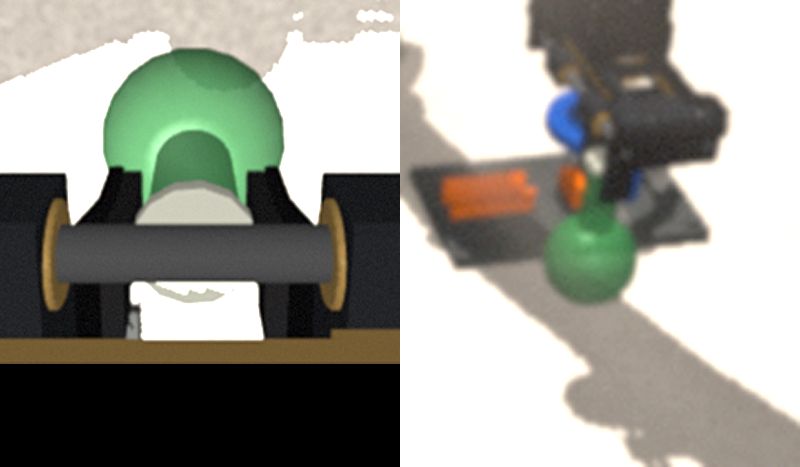

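The flask is lifted and upright. Now over to the ring.

Call:
step_arm:
  increments: [0.02, -1.11, 2.64, 0, 0, 0, 0.01, -1.1, 2.65, 0, 0, 0, 0.02, -1.11, 2.64, 0, 0, 0, 0.01, -1.11, 2.64, 0, 0, 0, 0.02, -1.11, 2.65, 0, 0, 0, 0.01, -1.1, 2.64, 0, 0, 0, 0.02, -1.11, 2.64, 0, 0, 0, 0.01, -1.11, 2.65, 0, 0, 0, 0, 0, 0, 0, 0, 0, 0, 0, 0, 0, 0, 0, 0, 0, 0, 0, 0, 0]

```text
time: 22.75
position: [0.4952, 0.0802, 0.1907]
tool_rot: [0.916, 1.37, -0.915]
ft_force: [-0.1, 0.3, -0.9]
grip_width: 0.334
```

```bash
python3 - <<'E'
from h import *
im,p=shot('w14');s=ctrl.get_state();print(s['time'],s['position'],inv(s['position']),s['ft_force'],s['grip_width'])
spots(p,'wrist','flask_center','ring_top')
a=np.clip(cv2.resize(im[50:350,130:430],(400,400),interpolation=cv2.INTER_CUBIC).astype(float)*1.8,0,255)
ims,ps=shot('s14','scene');spots(ps,'scene','flask_center','ring_top')
b=np.clip(cv2.resize(ims[150:270,230:350],(400,400),interpolation=cv2.INTER_CUBIC).astype(float)*1.8,0,255)
cv2.imwrite('pics/w14b.png',np.hstack([a,b]).astype(np.uint8)[:,:,::-1])
E
```

```text
22.8 [0.49520401 0.08009807 0.19075947] [[3.48785956e-05 1.38916230e-03]] [ 0.29503247  0.13443438 -0.87638361] 0.3313112405394318
flask_center 0.88 [0.4975 0.081  0.1557] [288. 240.]
ring_top 0.84 [0.2323 0.3135 0.0979] [391. 163.]
ring_top 0.76 [ 0.34   -0.1517  0.0714] [227. 173.]
ring_top 0.63 [0.4967 0.0812 0.0667] [297. 215.]
```

View pics/w14b.png

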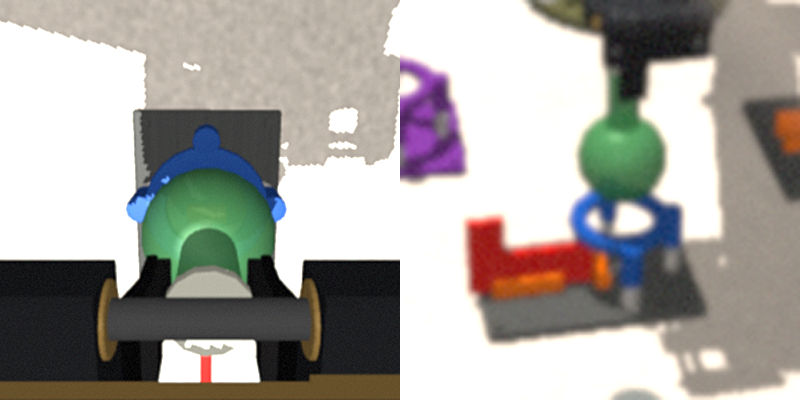

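The flask is centred over the ring in both pictures, at (207,215) between hubs (140,205) and (278,205). I'll descend to just short of seating, then go in steps watching the force.

Call:
step_arm:
  increments: [0.8, -0.08, 0.1, 0, 0, 0, 0.8, 0, 0, 0, 0, 0, 0.7, 0, 0, 0, 0, 0, 0.5, 0, 0, 0, 0, 0, 0.3, 0, 0, 0, 0, 0, 0, 0, 0, 0, 0, 0]

```text
time: 23.8
position: [0.4949, 0.0776, 0.1597]
tool_rot: [0.917, 1.369, -0.917]
ft_force: [-0.3, -0.4, -0.9]
grip_width: 0.335
```

Call:
step_arm:
  increments: [0.3, 0, 0, 0, 0, 0, 0.3, 0, 0, 0, 0, 0, 0, 0, 0, 0, 0, 0]

```text
time: 24.18
position: [0.4952, 0.0778, 0.1541]
tool_rot: [0.917, 1.369, -0.917]
ft_force: [-1.0, 0.5, 2.7]
grip_width: 0.333
```

```bash
python3 - <<'E'
from h import *
im,p=shot('w15');s=ctrl.get_state();print(s['time'],s['position'],inv(s['position']),s['ft_force'],s['torque'],s['grip_width'])
a=np.clip(cv2.resize(im[50:350,130:430],(400,400),interpolation=cv2.INTER_CUBIC).astype(float)*1.8,0,255)
ims,ps=shot('s15','scene')
b=np.clip(cv2.resize(ims[150:270,230:350],(400,400),interpolation=cv2.INTER_CUBIC).astype(float)*1.8,0,255)
cv2.imwrite('pics/w15b.png',np.hstack([a,b]).astype(np.uint8)[:,:,::-1])
E
```

```text
24.225 [0.49515213 0.07772945 0.15409046] [[-0.00091381 -0.0007818 ]] [-1.60002147  1.12722546  2.73674248] [ 0.0977732   0.25688502 -0.06237071] 0.33016431328162
```

View pics/w15b.png

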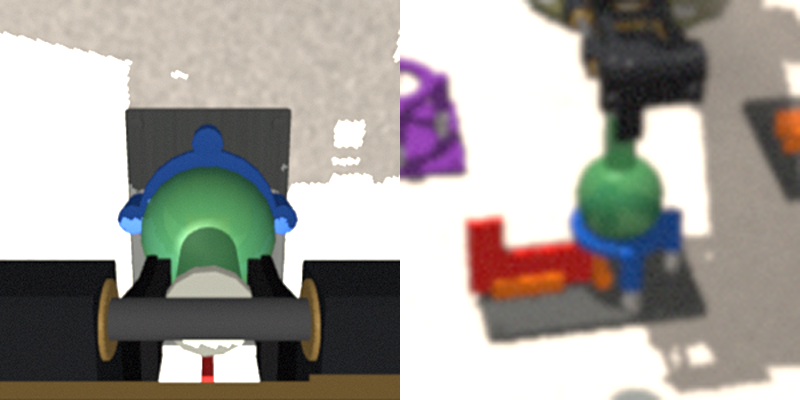

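Seated in the ring, with the spring just starting. Pressing on.

Call:
step_arm:
  increments: [0.3, 0, 0, 0, 0, 0, 0.3, 0, 0, 0, 0, 0, 0, 0, 0, 0, 0, 0]

```text
time: 24.65
position: [0.4952, 0.0777, 0.1479]
tool_rot: [0.917, 1.369, -0.917]
ft_force: [-2.5, 2.0, 6.3]
grip_width: 0.33
```

Call:
step_arm:
  increments: [0.3, 0, 0, 0, 0, 0, 0.2, 0, 0, 0, 0, 0, 0, 0, 0, 0, 0, 0]

```text
time: 25.02
position: [0.4955, 0.0779, 0.1438]
tool_rot: [0.917, 1.368, -0.917]
ft_force: [-3.6, 1.1, 10.7]
grip_width: 0.332
```

Call:
step_arm:
  increments: [0.2, 0, 0, 0, 0, 0, 0, 0, 0, 0, 0, 0]

```text
time: 25.28
position: [0.4961, 0.0781, 0.1435]
tool_rot: [0.918, 1.367, -0.916]
ft_force: [-5.9, 0.1, 18.7]
grip_width: 0.333
```

```bash
python3 - <<'E'
from h import *
im,p=shot('w16');s=ctrl.get_state();print(s['time'],s['position'],inv(s['position']),s['ft_force'],s['torque'],s['grip_width'])
a=np.clip(cv2.resize(im[50:350,130:430],(400,400),interpolation=cv2.INTER_CUBIC).astype(float)*1.8,0,255)
ims,ps=shot('s16','scene')
b=np.clip(cv2.resize(ims[150:270,230:350],(400,400),interpolation=cv2.INTER_CUBIC).astype(float)*1.8,0,255)
cv2.imwrite('pics/w16b.png',np.hstack([a,b]).astype(np.uint8)[:,:,::-1])
E
```

```text
25.325 [0.49611262 0.07805149 0.14346254] [[ 9.69939340e-05 -8.49189076e-04]] [-5.6824313   0.67201521 20.44513215] [-0.08021818  1.30610072 -0.03946527] 0.33009554752565556
```

View pics/w16b.png

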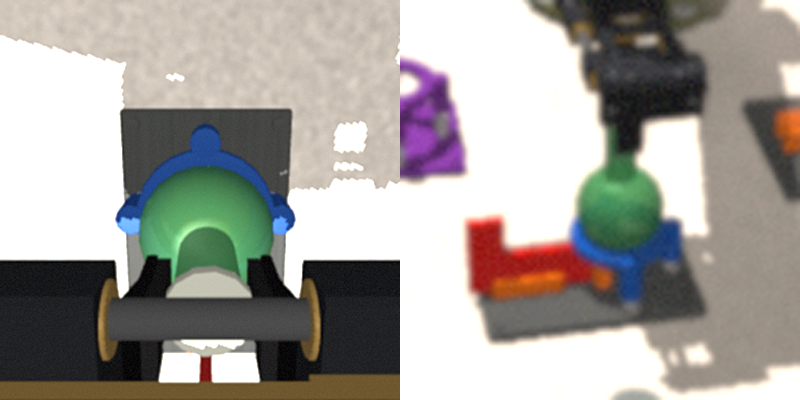

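There is a hard stop at TCP z 0.1435: the force rose from about 10 to 20 N with no further travel, and travel was about 14 mm. I'll check it is steady.

Call:
step_arm:
  increments: [0, 0, 0, 0, 0, 0, 0, 0, 0, 0, 0, 0, 0, 0, 0, 0, 0, 0, 0, 0, 0, 0, 0, 0, 0, 0, 0, 0, 0, 0, 0, 0, 0, 0, 0, 0]

```text
time: 26.12
position: [0.4961, 0.0781, 0.1435]
tool_rot: [0.918, 1.366, -0.916]
ft_force: [-6.0, -0.8, 19.9]
grip_width: 0.335
```

```bash
python3 - <<'E'
from h import *
s=ctrl.get_state();print(s['time'],s['position'],s['ft_force'],s['qd'].round(4) if hasattr(s['qd'],'round') else s['qd'])
ims,ps=shot('s17','scene');spots(ps,'scene','flask_center','ring_top','blade_grip','tube','tape','case','tray')
print(rg(0,-.107,.062))
E
```

```text
26.125 [0.49612305 0.0780649  0.14349257] [-6.01711329 -0.78827624 19.87701997] [-0.0002 -0.0003 -0.0006  0.0012 -0.0015  0.     -0.0004]
flask_center 0.85 [0.4972 0.074  0.1046] [295. 203.]
ring_top 0.97 [ 0.3382 -0.1518  0.0742] [227. 172.]
ring_top 0.95 [0.2331 0.3116 0.0956] [390. 164.]
ring_top 0.63 [0.4982 0.0784 0.0543] [296. 219.]
blade_grip 0.62 [ 0.5359 -0.0176  0.058 ] [257. 222.]
blade_grip 0.21 [0.6982 0.3748 0.0027] [408. 304.]
tube 0.82 [ 7.315e-01  1.315e-01 -4.000e-04] [301. 300.]
tape 0.6 [ 7.436e-01 -1.016e-01  3.000e-04] [203. 290.]
case 0.73 [ 0.7157 -0.3284  0.0039] [118. 268.]
tray 0.94 [0.7    0.3775 0.0013] [409. 305.]
[ 0.53638819 -0.02016197  0.062     ]
```

Everything agrees: the ring top is at 0.054–0.056 m (about 14 mm down), the flask is over the axis, the blade is home, the bystanders are unmoved and the load is steady at 20 N. Handing in.

```bash
python3 -c "
from bench import ctrl
print(ctrl.close_job())"
```

```text
the job is handed in; nothing more can be done
None
```

I slid the red blade fully home against the end stop and let go. I then set the green flask in the ring, pressed it down onto the blade, and handed in at 26 s while still holding it. No verdict was reported.

**Rig choice:** I used the small dark rig, because the purple one is excluded and it is the smaller of the other two.

**Flask grip:** The first grip did not reach the neck, because the lip met the upper fingers first. I moved the fingers up and gripped the lip instead. The opening there read about 29 mm, against the 32 mm given for the lip. I did not resolve that difference, but the grip held throughout.

**Last checks before handing in:**

| Check | Reading |
|---|---|
| Downward push | steady at about 20 N, no further travel |
| Side force on the wrist | about 6 N |
| Ring travel | about 14–16 mm, judged from the hard stop and the network (ring top 54 mm); no direct joint reading |
| Flask | network put its centre about 5 mm off the ring axis (good to about 4 mm); upright in the pictures |
| Blade | touching the end stop in the picture; network grip point within about 3 mm of home |
| Bystanders | within a few mm of where they started |

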